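# Idle the abrasion tester and hold its guard open

## Robot

A 6-joint arm with a two-finger parallel gripper is mounted at the origin on the work surface. World frame = base frame: x ahead of the robot, y to its left, z up, the work surface at z = 0. Lengths are in mm, angles in rad, forces in N, time in s.
With the tool pointing down it reaches from about 350 to 975 mm from the base axis. Payload 7.1 kg.
Tool frame: the origin (TCP) lies on the front face of the gripper's body, between the roots of the fingers; the fingertips stand 80 mm ahead of it and the grasp point (between the pads) lies 61 mm ahead of it (env.tips_ahead is the distance from the TCP to the fingertips, in mm); z points along the fingers, y is the line along which they close (so a half turn about z gives the same grasp; the last joint's range is limited). The gripper opens to 88 mm and grips with 3 to 60 N. Pads are 20 mm wide; open, the fingers measure 115 mm over their backs; the gripper's body (75 mm by 178 mm) begins 61 mm behind the grasp point.
Start: joints at [-1.338, 0.423, 1.63, -0, 1.089, -0.019], TCP at [155.736, -605.27, 302.675] pointing down, gripper open.
Joint ranges: [-3, 3], [-0.9, 2.11], [0.09, 2.58], [-1.31, 4.45], [0.11, 2.69], [-2.54, 2.54]. Speed limits (rad/s): [2.39, 2.39, 3.01, 3.14, 3.14, 3.14].

## Interface

Orientations are given as a unit quaternion [x, y, z, w].
In Python, from station import env, set_gripper, viewer, workorder gives the robot as it stands. Calls block until the motion is done:
- env.reach(position, orientation): joint-space move of the TCP to a pose.
- env.move_l(position, rot=None, rate=150, f_stop=None): straight line of the TCP; rot=None keeps the orientation; rate is the mean speed in mm/s. With f_stop (N) it stops when the force on the tool has changed by that much, and returns True; else False.
- env.move_joints(angles): joint-space move.
- set_gripper(opening): finger opening in mm; the grip force is fixed at half the most; returns when the fingers have stopped.
- env.hold(seconds).
- env.ik(position, orientation): joint angles nearest the present ones, or None.
- env.read_state(): the state.
- viewer.camera(name): name is "scene" or "side" or "wrist"; returns the picture (420x560x3 uint8, blue, green, red); there is no depth.
- viewer.camera_params(name): a dict with "fx", "fy", "cx", "cy" (pixels), "pose" (4x4, takes a point from camera to world coordinates); the wrist camera has in their place "tool_from_camera" (4x4, takes a point from camera to tool coordinates, whose origin is the TCP and whose axes are the flange's). Camera axes: x right, y up, looking along -z (the intrinsics and any distortion apply to the point x, -y, -z); pixel columns grow to the right and rows downward; lengths in mm; the calibration is good to about 2 mm. The wrist camera is an equidistant fisheye: a pixel r from the principal point sees the ray r / f radians off the axis. A picture is of the moment at which its call begins: read the wrist's pose just before it. camera_params takes no time and is no camera call.
A pose or a line that the arm cannot do raises env.IKError and nothing moves.
- workorder.sign_off(): hands the job in; it is judged then, once.
The state is a dict: "time_s": time; "qpos": joint angles; "dq": joint speeds; "tau": joint torques, N m; "tool_pos": TCP position; "orientation": TCP orientation; "force": force on the tool from outside, world axes, zero at the start; "wrist_torque": the same for the moment, N m; "width": finger opening in mm; "grip_force": force on a finger pad.
Only numpy, scipy, OpenCV 4.12 (cv2) and the standard library are available. Lean on these libraries where they do the work, as an engineer would, in place of code of your own. Each camera call takes 0.05 s, during which the arm holds its last target. There are 200 camera calls.

## Task

I want to look at the rubber specimen in the drum abrasion tester. With the guard still shut, first bring the drive lever on the control box back to idle, which is upright; then lift the tester's hinged guard to 50 degrees from closed and keep holding it there with the gripper: the guard falls shut by itself, so finish while still holding it. Leave the lever at idle and do not move the other things on the bench.

Things in the scene. Friction and masses are not known exactly. Their poses are not given: they have to be found in the camera images.
- tester: Drum abrasion tester, fixed: ivory open-topped chamber 170 (x) x 220 (y) x 85 mm high, motor housing 60 x 130 x 65 mm against its far (+x) side, steel drum inside. Origin: centre of the chamber's underside, on the bench. x points from the handle bar (front, robot side) to the hinge (back), y left, z up; yaw within 0.35 rad. It stands between control box and weight.
- guard_panel: The guard: aluminium frame 170 x 220 x 9 mm with a clear window, flat on the chamber, about 0.4 kg (+-30 %). Origin mid hinge line; closed, axes parallel to the tester's, it reaches to -x. A round steel handle bar, 12 mm thick, 130 mm long, parallel to the hinge, stands 45 mm off the frame's front edge on two arms 10 mm wide, 60 mm either side of the middle; between them it is free all round.
- guard_bar (a point): Centre of the guard's handle bar: with the guard closed 130 mm in front of the tester's origin and 90 mm above the bench. It lies 215 mm from the hinge line. Closed, nothing stands beneath the bar down to the bench.
- guard_hinge (a point): Middle of the guard's hinge line: 85 mm behind the tester's origin, 90 mm above the bench. The hinge line runs along the tester's y axis.
- guard (a joint): Opening angle of the guard in rad: 0 closed (as it starts), 50 degrees = 0.873, stop at 1.4. Opening lifts the bar up and back: its centre is then 215 mm x (-cos along the tester's x, +sin up) from the hinge. Hardly any friction: it falls shut from any angle; lifting it at the bar takes 1.5 to 3 N.
- control_box: Fixed ivory control box 130 (x) x 85 (y) x 66 mm high, left or right of the tester. Origin: centre of its underside, on the bench; x away from the robot, z up, yaw within 0.35 rad. Two upright round aluminium cheeks (radius 36 mm, top 96 mm above the bench, 16 mm either side of the lever) each bear a small dark rib at the top, above the pivot, that marks idle.
- drive_lever (a joint): Angle of the drive lever in rad: 0 leans 40 degrees (0.7 rad) to the box's -x (towards the robot), 0.7 is upright = idle, 1.4 leans 40 degrees to the box's +x (away from the robot). It starts leaning away (1.0 to 1.4). A stiff hinge keeps it where it is left; moving it at the ball takes about 1.5 N.
- drive_lever_ball (a point): Centre of the black ball, 28 mm in diameter, at the end of the lever's 10 mm steel rod, 85 mm from the pivot. The ball swings in the box's x-z plane.
- drive_lever_pivot (a point): Pivot of the lever, 60 mm above the box's origin; its axis is the box's y axis.
- weight: Bystander: loose steel dead weight, 60 mm in diameter, 78 mm tall with a knob, on the other side of the tester from the control box. Origin: centre of its underside.
- tin: Bystander: loose white round tin, 68 mm in diameter, 60 mm tall, beyond the tester on the left. Origin: centre of its underside.
- gauge: Bystander: loose hand gauge lying flat, black body 100 x 50 x 22 mm with a round steel dial, 34 mm high in all, beyond the tester on the right. Origin: centre of its underside.
Not all that is in view belongs to the job. Leave any red or yellow look-alike of the control_box alone.

How it is judged:
By the outcome, as a careful person would: the job done as asked, in the order asked, and still so for the second after the job is handed in, while the arm keeps its last pose, push and grip.
It also fails if it takes over 48 s, if anything falls off the work surface, if the arm or the gripper's body presses on something with over 40 N, if the wrist force passes 120 N, or if a joint passes its speed limit or range.

## Working session

There is one attempt and no reset: what is moved stays moved. The work goes in short steps, each a Python script; the robot and the scene stay as the last script left them, time stands still between calls to the robot, and variables do not carry over. Pictures are saved under pics/ and viewed, at most 10 in all, crops included, and the job is handed in when it is done.

```bash
mkdir -p pics; ls
python3 - <<'E'
from station import env, viewer
import cv2, numpy as np
np.set_printoptions(precision=4,suppress=True)
for n in("scene","side"):
    cv2.imwrite(f"pics/{n}0.png",cv2.resize(viewer.camera(n),None,fx=1.4,fy=1.4,interpolation=cv2.INTER_CUBIC))
for n in("scene","side","wrist"): print(n,viewer.camera_params(n))
s=env.read_state();print(s["time_s"],s["orientation"],s["width"])
E
```

```text
pics
scene {'fx': 522.6888365399648, 'fy': 522.6888365399648, 'cx': 281.6396672949317, 'cy': 206.63445695597161, 'pose': array([[  -0.5002,   -0.6917,    0.5209, 1340.7906],
       [   0.8659,   -0.4045,    0.2942,  332.9373],
       [   0.0073,    0.5982,    0.8013, 1339.7894],
       [   0.    ,    0.    ,    0.    ,    1.    ]])}
side {'fx': 500.8401651349787, 'fy': 500.8401651349787, 'cx': 275.40208014120475, 'cy': 215.0354493069225, 'pose': array([[ -0.9081,   0.2293,  -0.3503,  22.7555],
       [ -0.4185,  -0.522 ,   0.7432, 918.601 ],
       [ -0.0125,   0.8215,   0.57  , 898.4409],
       [  0.    ,   0.    ,   0.    ,   1.    ]])}
wrist {'fx': 325.19226210127806, 'fy': 325.19226210127806, 'cx': 276.712720703598, 'cy': 207.6660553837359, 'tool_from_camera': array([[  0.0008,   0.9622,   0.2724,  74.4877],
       [  1.    ,  -0.0007,  -0.0004,   1.7098],
       [ -0.0002,   0.2724,  -0.9622, -82.584 ],
       [  0.    ,   0.    ,   0.    ,   1.    ]])}
0.1 [ 0.9921  0.1256 -0.0001 -0.0007] 87.59214782140647
```

View pics/scene0.png

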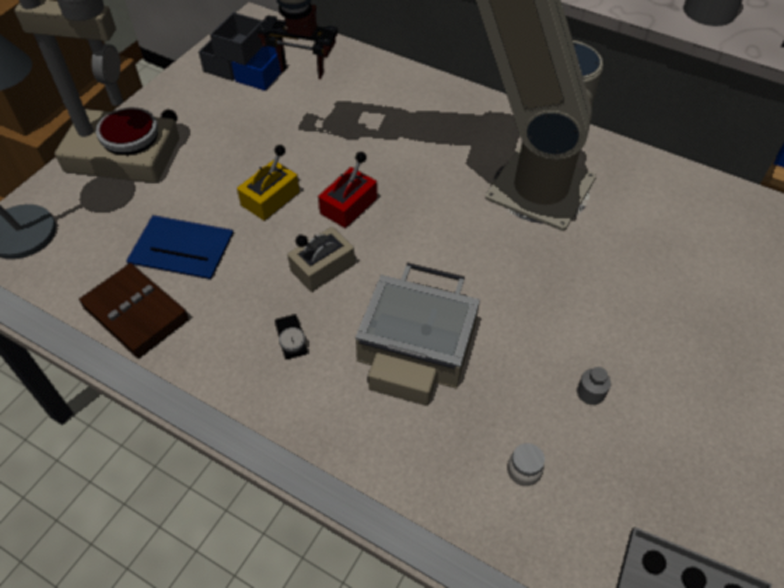

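View pics/side0.png

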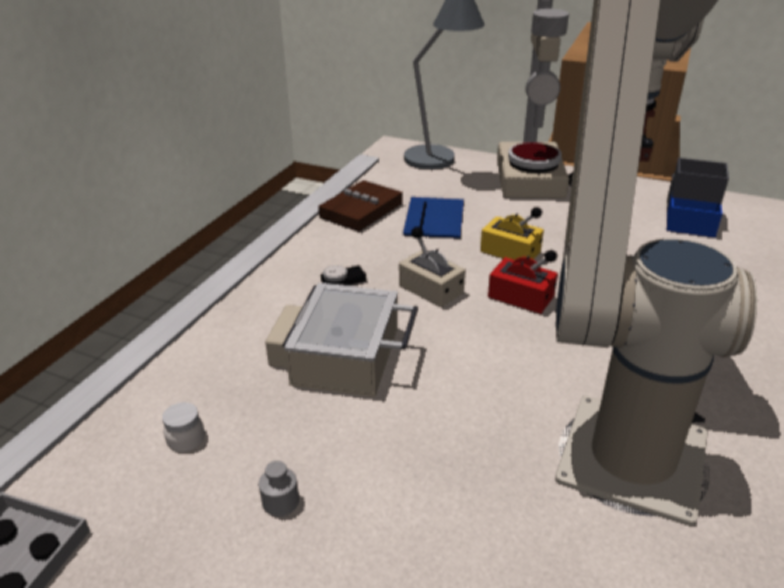

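The scene picture shows three lever boxes: ivory at (320,257), red at (348,195) and yellow at (268,188). The ivory one fits: it is next to the tester, opposite the weight, and its ball (302,241) leans away from the robot. The tester's bar runs (408,267)–(463,277). In the side view the ball is at (418,232) and the bar at (410,325). I'll enlarge both to confirm.

Run:
```python
import cv2
from station import viewer
for n,(x,y) in {"scene":(195,150),"side":(190,150)}.items():
    im=viewer.camera(n)[y:y+140,x:x+160]
    cv2.imwrite(f"pics/{n}1.png",cv2.resize(im,None,fx=4,fy=4,interpolation=cv2.INTER_CUBIC) if 0 else cv2.resize(im,(640,560),interpolation=cv2.INTER_CUBIC))
```

```text
(no output)
```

View pics/scene1.png

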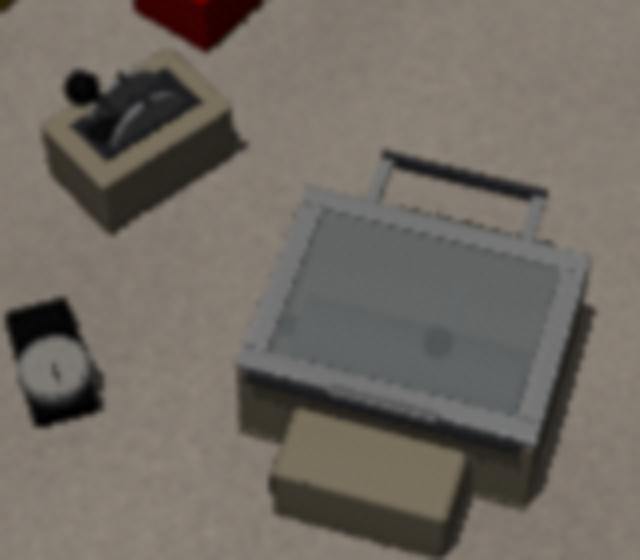

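View pics/side1.png

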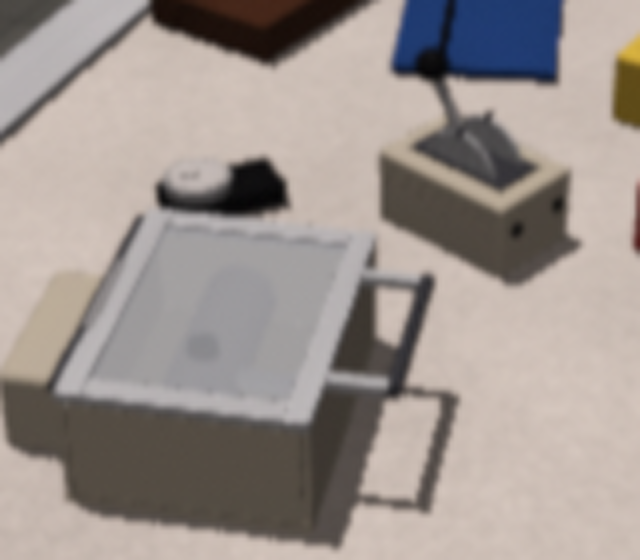

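Both crops show the ivory box, with its ball leaning away at scene crop (82,88) and side crop (431,63). The bar runs (383,155)–(547,193) in the scene crop and (430,278)–(395,390) in the side crop. Next I fit both poses to the corners I read.

```bash
cat > fit.py <<'E'
import numpy as np
from scipy.optimize import least_squares
from station import viewer
P={n:viewer.camera_params(n) for n in("scene","side")}
off={"scene":(195,150),"side":(190,150)}
def proj(n,X):
    p=P[n];c=np.linalg.inv(p["pose"])@np.append(X,1)
    return np.array([p["cx"]+p["fx"]*c[0]/-c[2],p["cy"]+p["fy"]*-c[1]/-c[2]])
def tf(v,X):
    c,s=np.cos(v[2]),np.sin(v[2]);return np.array([v[0]+c*X[0]-s*X[1],v[1]+s*X[0]+c*X[1],X[2]])
def ball(a): return np.array([85*np.sin(a-.7),0,60+85*np.cos(a-.7)])
T=[((-85,-110,94),(308,188),(375,237)),((-85,110,94),(590,258),(308,422)),((85,110,94),(533,440),(58,390)),((85,-110,94),(240,360),(145,213)),
 ((-130,-65,90),(383,155),(430,278)),((-130,65,90),(547,193),(395,390)),((-85,110,0),None,(308,525)),((85,110,0),(525,505),(68,495))]
B=[((-65,42.5,66),(232,103),(505,210)),((-65,-42.5,66),(175,48),(570,172)),((65,-42.5,66),(45,130),(450,120)),((65,42.5,66),(110,185),(382,157)),
 ((65,42.5,0),(112,232),(383,220)),((-65,42.5,0),(240,140),(515,282)),("ball",(82,88),(431,63))]
def res(v,F):
    r=[]
    for X,a,b in F:
        X=tf(v,ball(v[3]) if X=="ball" else X)
        for n,u in(("scene",a),("side",b)):
            if u: r+=list(proj(n,X)-((np.array(u)+.5)/4-.5+off[n]))
    return np.array(r)
if __name__=="__main__":
    np.set_printoptions(precision=3,suppress=True)
    for F,x0 in((T,[600,0,0]),(B,[600,-200,0,1.2])):
        s=least_squares(res,x0,args=(F,),loss="soft_l1",x_scale=[100,100,.3,.3][:len(x0)])
        print(s.x);print(res(s.x,F))
        if len(x0)==4: print("ball",tf(s.x,ball(s.x[3])))
        else: print("bar",tf(s.x,(-130,0,90)))
E
python3 fit.py
```

```text
[567.99  -46.948   0.225]
[-0.419 -1.361  0.641 -1.019  0.064 -1.231  0.674  0.547  0.284  0.698
 -1.036  0.557 -1.76   0.708  1.302 -1.077 -0.677  0.121 -0.379  0.443
 -0.448  0.702 -0.248  0.976  1.45   2.501 -0.255  1.121 -0.223  1.714]
bar [441.26  -75.921  90.   ]
[ 495.655 -335.304   -0.321    1.306]
[ 1.273 -0.67   0.686  0.878 -1.191 -1.924  1.749 -0.775 -0.883 -2.133
  0.035 -1.956 -0.63   0.08  -0.485 -1.025  0.629  1.061 -0.694  0.606
 -0.018  3.078 -2.547  0.718  0.342  0.253  0.32   1.575]
ball [ 541.587 -350.567  129.873]
```

```bash
cat > h.py <<'E'
import numpy as np, cv2
from scipy.spatial.transform import Rotation as R
from station import env,set_gripper,viewer
def down(psi): return [np.cos(psi/2),np.sin(psi/2),0,0]
def shot(name,save=True):
    s=env.read_state();im=viewer.camera("wrist")
    cv2.imwrite(f"pics/{name}.png",cv2.resize(im,None,fx=1.4,fy=1.4,interpolation=cv2.INTER_CUBIC))
    cv2.imwrite(f"pics/{name}_raw.png",im)
    np.savez(f"pics/{name}.npz",p=s["tool_pos"],q=s["orientation"])
W=viewer.camera_params("wrist")
def wproj(name,X):
    d=np.load(f"pics/{name}.npz");M=np.eye(4);M[:3,:3]=R.from_quat(d["q"]).as_matrix();M[:3,3]=d["p"]
    c=(np.linalg.inv(M@W["tool_from_camera"])@np.append(X,1))[:3]
    a=np.array([c[0],-c[1]]);th=np.arctan2(np.linalg.norm(a),-c[2])
    return np.array([W["cx"],W["cy"]])+W["fx"]*th*a/np.linalg.norm(a)
E
python3 - <<'E'
from h import *
env.reach([530,-347,345],down(-.321)); shot("w1")
s=env.read_state();print(s["time_s"],s["tool_pos"],s["qpos"])
for X in([540,-350,130],[495.7,-335.3,60]):print(1.4*wproj("w1",X))
E
```

```text
1.925 [ 529.41647812 -347.74645452  344.86849356] [-5.99884475e-01  3.92899849e-01  1.57278897e+00 -2.34281831e-04
  1.17616323e+00  1.29289989e+00]
[383.11717278 261.24448549]
[383.99779238 298.01093351]
```

View pics/w1.png

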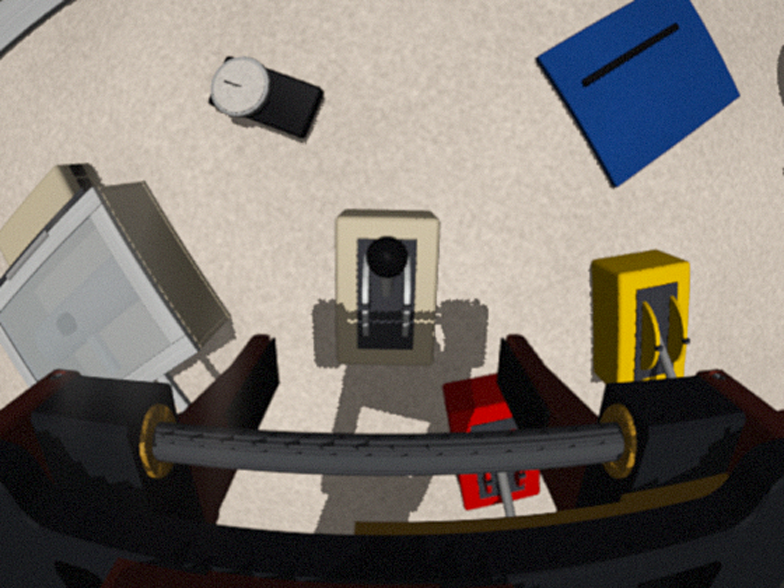

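The wrist view shows the ball at (387,256), box top corners at (337,217), (438,217), (335,362) and (433,365), and the tester's right side edge running (97,190) to (200,348). I'll refit with these points.

```bash
cat > fit2.py <<'E'
from fit import *
from h import wproj
WT=[((-85,-110,94),(200,348)),((-85,-110,0),(231,318)),((85,-110,0),(145,182)),((85,-110,94),(97,190))]
WB=[((65,42.5,66),(337,217)),((65,-42.5,66),(438,217)),((-65,42.5,66),(335,362)),((-65,-42.5,66),(433,365)),("ball",(387,256)),("ball",(387,256))]
def res2(v,F,G):
    w=[]
    for X,u in G: w+=list(2*(wproj("w1",tf(v,ball(v[3]) if X=="ball" else X))-((np.array(u)+.5)/1.4-.5)))
    return np.append(res(v,F),w)
np.set_printoptions(precision=2,suppress=True)
for F,G,x0 in((T,WT,[568,-47,.225]),(B,WB,[495,-335,-.32,1.3])):
    s=least_squares(res2,x0,args=(F,G),loss="soft_l1",x_scale=[100,100,.3,.3][:len(x0)])
    print(np.round(s.x,3));print(res2(s.x,F,G)[-2*len(G):]/2)
    print("ball",tf(s.x,ball(s.x[3]))) if len(x0)==4 else print("bar",tf(s.x,(-130,0,90)))
E
python3 fit2.py
```

```text
[567.12 -47.33   0.22]
[-0.79  4.29  1.21 -0.03  0.25 -0.17 -2.72 -0.99]
bar [440.37 -76.21  90.  ]
[ 500.7  -338.17   -0.34    1.27]
[-2.12 -0.84  1.71  0.49  0.85  2.22  0.03  1.23 -0.25  0.02 -0.25  0.02]
ball [ 544.08 -353.44  131.49]
```

Run:
```python
from h import *
from fit import tf,ball
v=[500.7,-338.17,-.335,1.27]; q=down(v[2])
g=lambda a,dz=0: tf(v,ball(a))+[0,0,61+dz]
env.reach(g(v[3],60),q)
print("hit",env.move_l(g(v[3]),rate=80,f_stop=8))
set_gripper(24); s=env.read_state();print(s["width"],s["grip_force"],s["force"])
for a in np.linspace(v[3],.7,5)[1:]:
    env.move_l(g(a),rate=60); s=env.read_state();print(round(a,2),s["tool_pos"],s["force"],s["width"])
set_gripper(60)
env.move_l(g(.7,70),rate=150)
env.move_l(tf(v,(-20,0,350)),rate=200)
shot("w2"); s=env.read_state();print(s["time_s"])
# crop
im=cv2.imread("pics/w2_raw.png"); c=wproj("w2",tf(v,(0,0,110))).astype(int); print(c)
im=im[c[1]-50:c[1]+70,c[0]-75:c[0]+75]; cv2.imwrite("pics/w2c.png",cv2.resize(im,None,fx=5,fy=5,interpolation=cv2.INTER_CUBIC))
```

```text
hit False
27.00465230892723 30.00015825033188 [2.25983921 4.95515415 0.77188021]
1.13 [ 534.12219336 -348.59202716  198.35214116] [1.73765879 4.81192895 1.03441363] 26.409434534394578
0.98 [ 523.34906826 -344.79663698  202.5331192 ] [0.98453756 5.5713634  0.21520352] 26.321014614309657
0.84 [ 512.29641315 -340.88176415  205.20633305] [2.16318192 5.78216562 0.50713372] 26.393433562751213
0.7 [ 501.04002531 -336.90369449  206.24604403] [2.42406575 6.19698571 2.23918139] 26.378995691612257
7.5667
[275 172]
```

View pics/w2c.png

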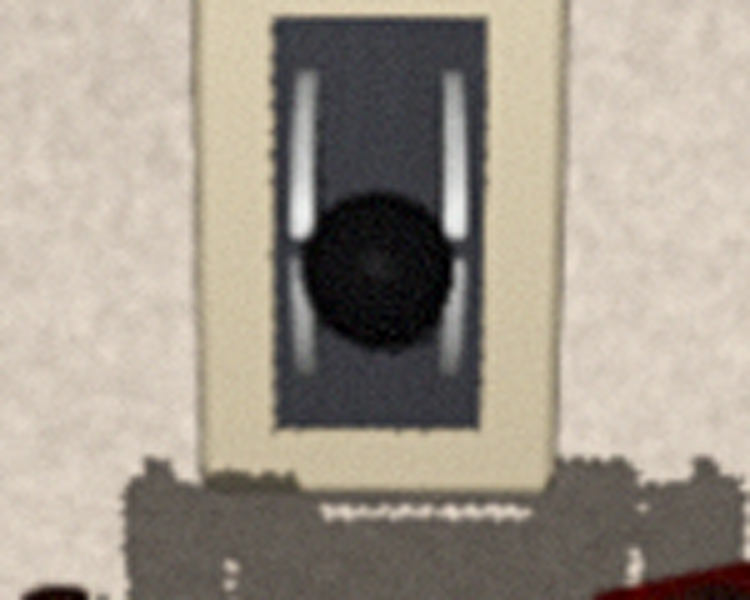

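The crop shows the idle ribs at (298,247) and (458,249), the ball at (378,271), and the near box corners at (204,490) and (552,490). I'll compute the lever angle from these.

Run:
```python
from h import *
from fit import tf,ball
from scipy.optimize import least_squares
px=lambda u:(np.array(u)+.5)/5-.5+[200,122]
for rz in (96,98):
  for use in (0,1):
    G=[((0,16,rz),(298,247)),((0,-16,rz),(458,249)),("b",(378,271))]+([((-65,42.5,66),(204,490)),((-65,-42.5,66),(552,490))] if use else [])
    f=lambda v:np.concatenate([wproj("w2",tf([v[0],v[1],-.335+v[2]],ball(v[3]) if X=="b" else X))-px(u) for X,u in G]+[[v[2]*50]])
    s=least_squares(f,[500,-338,0,.7],x_scale=[10,10,.1,.1]);print(rz,use,np.round(s.x,3),np.round(s.fun,1))
```

```text
96 0 [ 5.00249e+02 -3.37886e+02 -2.00000e-03  7.46000e-01] [ 0.8  0.2 -0.6 -0.2 -0.2 -0.  -0.1]
96 1 [ 5.01105e+02 -3.38142e+02 -2.00000e-03  7.36000e-01] [ 0.7 -0.7 -0.6 -1.  -0.2 -0.  -0.9  0.9  1.1  1.1 -0.1]
98 0 [ 5.0056e+02 -3.3800e+02 -2.0000e-03  7.4200e-01] [ 0.7  0.2 -0.5 -0.2 -0.1 -0.  -0.1]
98 1 [ 5.01281e+02 -3.38208e+02 -2.00000e-03  7.33000e-01] [ 0.6 -0.6 -0.5 -0.9 -0.2 -0.  -0.9  0.8  1.1  1.  -0.1]
```

Run:
```python
from h import *
from fit import tf,ball
v=[500.6,-338,-.337]; q=down(v[2])
g=lambda a,dz=0: tf(v,ball(a))+[0,0,61+dz]
env.reach(g(.74,60),q)
print("hit",env.move_l(g(.74),rate=100,f_stop=8))
set_gripper(24)
env.move_l(g(.70),rate=40); env.hold(.2); s=env.read_state(); print(s["force"],s["width"],s["tool_pos"]-g(.7))
set_gripper(60)
env.move_l(g(.7,70),rate=150)
env.move_l(tf(v,(-74,0,350)),rate=200)
shot("w3"); s=env.read_state();print(s["time_s"])
im=cv2.imread("pics/w3_raw.png"); c=wproj("w3",tf(v,(0,0,110))).astype(int); print(c, wproj("w3",tf(v,(0,0,97))),wproj("w3",tf(v,(0,0,145))))
im=im[c[1]-50:c[1]+50,c[0]-60:c[0]+60]; cv2.imwrite("pics/w3c.png",cv2.resize(im,None,fx=6,fy=6,interpolation=cv2.INTER_CUBIC))
```

```text
hit False
[2.01191571 5.59305332 3.04271816] 26.571501111964604 [0.51287646 1.12021202 0.24594032]
11.8833
[275 119] [275.30635273 119.3542301 ] [275.05618092 119.61312393]
```

View pics/w3c.png

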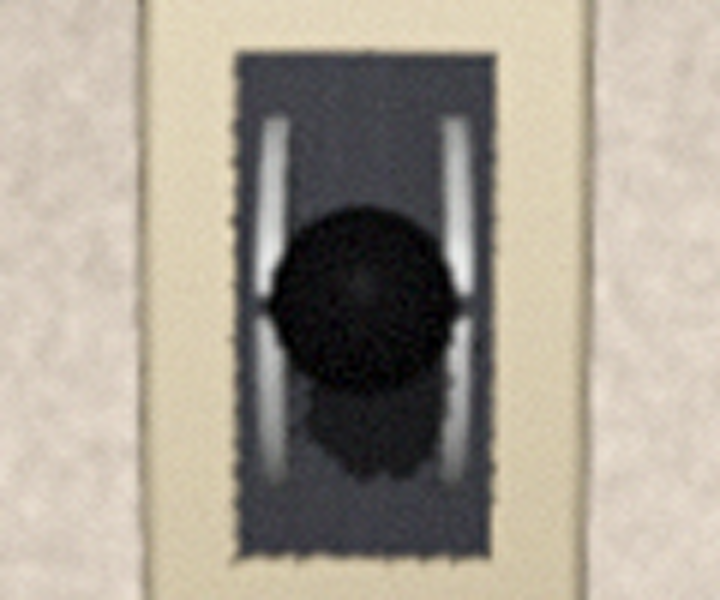

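The ribs sit at row 304 and the ball centre at row 300, about 0.01 rad from upright, so the lever is at idle. Next is the bar: hover above it, look, and refine.

Run:
```python
from h import *
from fit import tf
v=[567.12,-47.33,.22]; q=down(v[2]+np.pi/2)
b=tf(v,(-130,0,90))
env.reach(b+[0,0,61+140],q); set_gripper(38)
shot("w4"); s=env.read_state();print(s["time_s"],s["tool_pos"],s["width"],s["qpos"])
for y in(-65,65):print(1.4*wproj("w4",tf(v,(-130,y,90))))
```

```text
13.975 [440.26696119 -75.73212112 291.02818971] 38.136810571743275 [-1.96990947e-01  1.75430058e-01  2.01927974e+00  7.03809221e-06
  9.46759429e-01 -4.16876664e-01]
[385.10503041 374.41638143]
[384.95451539 181.81794216]
```

View pics/w4.png

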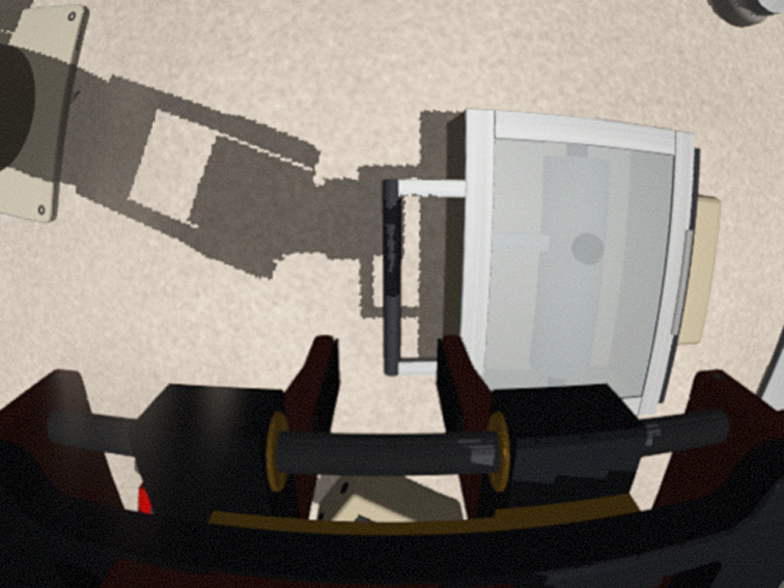

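The bar runs (391,181)–(391,374), parallel to the prediction but 6 px (about 3.5 mm) towards the tester. I'll shift by 3 mm, grasp and lift.

Run:
```python
from h import *
from fit import tf
v=[570.0,-46.7,.22]
g=lambda a: tf(v,(85-215*np.cos(a),0,90+215*np.sin(a)))+[0,0,61]
env.move_l(g(0)+[0,0,60],rate=150)
f0=env.read_state()["force"]
print("hit",env.move_l(g(0),rate=80,f_stop=8))
set_gripper(6); s=env.read_state();print(s["width"],s["grip_force"],s["force"]-f0,s["tool_pos"]-g(0))
for a in np.radians([5,10,15]):
    env.move_l(g(a),rate=60); s=env.read_state();print(round(np.degrees(a)),s["force"]-f0,s["tool_pos"]-g(a),s["width"])
print(s["time_s"])
```

```text
hit False
11.283174955071866 30.00402420759201 [-2.87396172 -0.51134228  5.25110804] [-0.23792317 -0.07764602  0.16831024]
5 [-2.96601846 -3.06305662 -1.17492012] [-0.28152842 -0.05790078  0.22380007] 11.290832282273595
10 [-3.13516468 -3.62411582 -1.0998677 ] [-0.35084639 -0.0445849   0.2637743 ] 11.24985261365992
15 [-4.59898499 -5.2612258   0.6702019 ] [-0.51228193 -0.08239289  0.26039512] 10.91732735136999
17.5
```

Run:
```python
from h import *
from fit import tf
v=[570.0,-46.7,.22]
g=lambda a: tf(v,(85-215*np.cos(a),0,90+215*np.sin(a)))+[0,0,61]
for a in np.radians([20,25,30,35,40,45,50]):
    env.move_l(g(a),rate=60); s=env.read_state();print(round(np.degrees(a)),s["force"],s["tool_pos"]-g(a),s["width"])
env.hold(.3); s=env.read_state(); print(s["time_s"],s["force"],s["grip_force"])
im=viewer.camera("side")
cv2.imwrite("pics/side2.png",cv2.resize(im[120:300,150:390],None,fx=3.3,fy=3.3,interpolation=cv2.INTER_CUBIC))
```

```text
20 [-4.63572872 -5.06429244 -0.24392288] [-0.78871042 -0.11762064  0.17280049] 11.4367415050942
25 [-6.70321242 -4.87868434  1.43768997] [-1.14232722 -0.17687451  0.12511335] 11.15748602921233
30 [-8.34520686 -5.87735265  2.12901656] [-1.60995499 -0.24490064  0.04930185] 11.487179522365796
35 [-10.65100169  -6.08480975   5.7171131 ] [-2.16614736 -0.32284545  0.08585747] 11.230863037414842
40 [-14.2705115   -7.74343835   9.82669559] [-2.69025995 -0.41600899  0.20626992] 11.008430412458129
45 [-18.96981238  -7.45792684  14.82118573] [-3.15919663 -0.50795127  0.64744209] 11.266052004833195
50 [-19.15417878  -5.49489462  21.53993542] [-2.78755229 -0.38406286  1.5033562 ] 11.286731707182279
21.0667 [-19.05225232  -5.79527245  20.80277841] 30.01260370016098
```

View pics/side2.png

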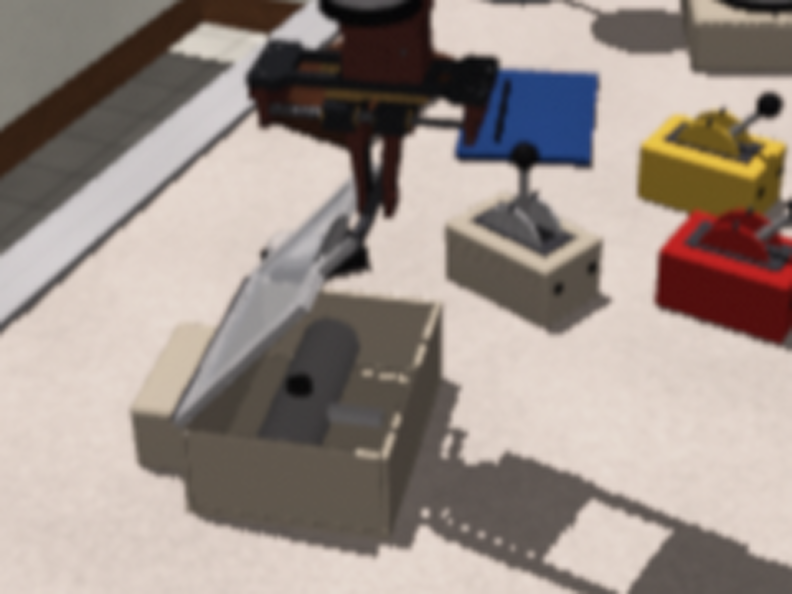

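The side view shows the guard up and held, the lever upright, and the bar's near end at about (352,263). A radial force of about 28 N shows my hinge estimate is a few mm too far from the robot. I'll relax that and check the angle.

Run:
```python
from h import *
from fit import tf,proj
for k in range(3):
    s=env.read_state(); print(s["tool_pos"],s["force"])
    if np.linalg.norm(s["force"][[0,2]])<12: break
    env.move_l(s["tool_pos"]-0*s["force"],rate=30); env.hold(.2)
s=env.read_state(); print(s["time_s"],s["tool_pos"],s["force"],s["width"])
for x in(566,568,570):
  v=[x,-46.9,.22]; 
  L=R.from_euler("z",-.22).apply(s["tool_pos"]-[0,0,61]-tf(v,(85,0,90)))
  print(x,"local",L,"r",np.hypot(L[0],L[2]),"ang",np.degrees(np.arctan2(L[2],-L[0])))
  for a in np.radians([47,50,53]):
    pr=[(proj("side",tf(v,(85-r*np.cos(a)-n*-np.sin(a),y,90+r*np.sin(a)+n*np.cos(a))))-[150,120])*3.3 for r,y,n in((215,65,0),(170,110,0))]
    print(round(np.degrees(a)),pr)
im=viewer.camera("scene")
cv2.imwrite("pics/scene2.png",cv2.resize(im[130:310,190:390],None,fx=3.3,fy=3.3,interpolation=cv2.INTER_CUBIC))
im=viewer.camera("side")
cv2.imwrite("pics/side3.png",cv2.resize(im[160:260,190:290],None,fx=6,fy=6,interpolation=cv2.INTER_CUBIC))
```

```text
[515.16851574 -58.71303187 317.09464294] [-19.22404295  -4.97671571  21.17203174]
[514.75536186 -58.79682989 317.22562118] [-4.86979994 -3.86544816  3.57483518]
21.575 [514.75536186 -58.79682989 317.22562118] [-4.86979994 -3.86544816  3.57483518] 10.951374215980398
566 local [-137.60575236   -0.42698787  166.22562118] r 215.79226171965894 ang 50.38118681507904
47 [array([366.84730903, 245.05826974]), array([312.78484408, 311.43172925])]
50 [array([355.3865507 , 235.29451083]), array([303.54084503, 303.7588955 ])]
53 [array([343.39498185, 225.9597821 ]), array([293.8920183 , 296.42074028])]
568 local [-1.39557547e+02  9.47137160e-03  1.66225621e+02] r 217.04208378185214 ang 49.984289252690616
47 [array([364.40690186, 244.47486225]), array([310.35196816, 310.80400473])]
50 [array([352.94725738, 234.71542404]), array([301.10897764, 303.13451193])]
53 [array([340.95776931, 225.38494177]), array([291.46192019, 295.79964748])]
570 local [-141.50934215    0.44593062  166.22562118] r 218.30220121039582 ang 49.59195510982291
47 [array([361.96930408, 243.89212638]), array([307.92192039, 310.17700993])]
50 [array([350.5107785, 234.1370054]), array([298.67994231, 302.5108555 ])]
53 [array([338.52337441, 224.81076601]), array([289.03465658, 295.17927913])]
```

View pics/side3.png

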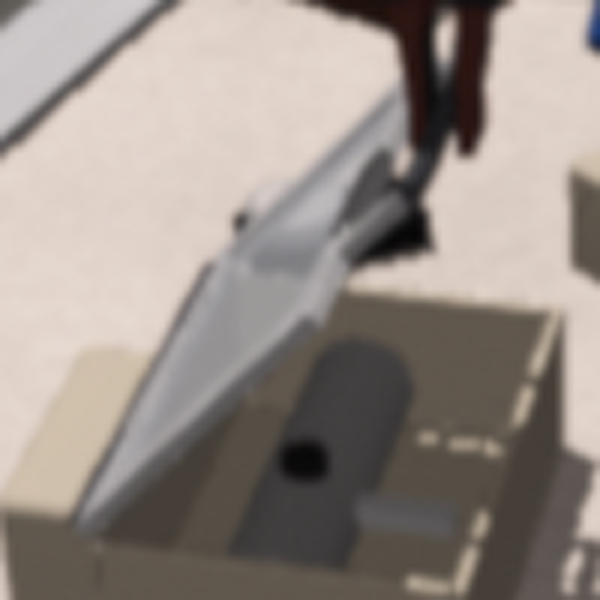

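The bar's near end is at about (411,196), where 50° predicts (404,187) and 47° predicts (425,205). Kinematics give about 50°, so the guard is at 49–50°. The residual force is about 6 N, the grip is firm and the lever is upright, so I'm handing in.

Run:
```python
from station import env,workorder
s=env.read_state();print(s["time_s"],s["width"],s["force"])
print(workorder.sign_off())
```

```text
21.675 11.182260168546282 [-5.3272779  -2.48913267  4.76058897]
the job is handed in; nothing more can be done
None
```

The job is handed in: the drive lever went back to idle first, with the guard shut, and the guard is now held at about 50° (49–50° as measured) by the gripper; the robot's clock stood at 21.7 s, and I kept clear of everything else on the bench but did not re-measure it.

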